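# Check the release fence for square

## Robot

A 6-joint arm with a two-finger parallel gripper is mounted at the origin on the work surface. World frame = base frame: x ahead of the robot, y to its left, z up, the work surface at z = 0. Lengths are in m, angles in degrees, forces in N, time in s.
With the tool pointing down it reaches from about 0.4 to 0.925 m from the base axis. Payload 12.5 kg.
Tool frame: the origin (TCP) lies midway between the tips of the shut fingers; the grasp point (between the pads) lies robot.grasp_offset behind it (robot.grasp_offset is the distance from the TCP to the grasp point, in m); y points along the fingers, z is the direction in which the jaws open and shut, and the axes are right-handed (so a half turn about y gives the same grasp; the last joint's range is limited). The gripper opens to 95 mm and grips with 3 to 60 N. Pads are 20 mm wide; open, the fingers measure 119 mm over their backs; the gripper's body (75 mm by 180 mm) begins 59 mm behind the grasp point.
Start: joints at [59.84, 28.126, 89.318, -0, 62.55, -6.05], TCP at [0.255, 0.571, 0.215] pointing down, gripper open.
Joint ranges: [-177.58, 177.58], [-47.91, 125.51], [2.72, 160], [-65.01, 245.01], [3.68, 167.84], [-153.87, 153.87]. Speed limits (degrees/s): [127.2, 127.2, 159.86, 180, 180, 180].

## Interface

Orientations are given as [roll, pitch, yaw] about the fixed x, y, z axes, in that order (R = Rz(yaw) Ry(pitch) Rx(roll)).
In Python, from station import robot, imaging gives the robot as it stands. The module is installed in compiled form; this text tells all that it offers.
- The arm moves only by the tool jog_arm, never from a script. Its argument "commands" is a list that holds one entry, the list of rows, each a list of 6 numbers: the shift along the world's x, y, z in mm, then the turn, a rotation vector about the world's x, y, z in rad. A call has 1 to 12 rows; each row shifts and turns the commanded pose from where the row before left it; what a row does not reach is not made up. A row lasts 1/12 s, in which the tool goes at most 41.7 mm and 7.16 degrees, less where a joint would pass 70% of its speed; a pose out of reach is approached as far as the arm can. A call is refused whole if a number of a shift passes 41.7 or a number of a turn 0.125, either way. A call with a gripper value outside its range is refused whole. "jaw" is the opening in per cent of the stroke, from 0 (shut) to 100 (fully open), set as the call begins (left out, the last holds). The fingers move at their own pace and stop on an object; "newtons" is the grip in N (left out, the last holds). Time passes only in rows, so rows that do not move let the fingers close. It gives the time, the measured TCP pose, the force and the opening at its end, in the units of the state.
- robot.state(): the state, without advancing time (a new reading comes with each control period).
- imaging.camera(name): name is "scene" or "top"; returns the picture (480x640x3 uint8, blue, green, red); there is no depth.
- imaging.camera_model(name): a dict with "mtx" (3x3 intrinsics, pixels), "R" (3x3) and "t" (3): a world point X has camera coordinates R X + t. Camera axes: x right, y down, z forward; pixel columns grow to the right and rows downward; lengths in m; the calibration is good to about 2 mm. A picture is of the moment at which its call begins. camera_model takes no time and is no camera call.
- robot.job_done(): hands the job in, once; it reports no verdict.
The state is a dict: "t": time; "joints": joint angles; "qd": joint speeds; "effort": joint torques, N m; "ee_pos": TCP position; "eef_rot": TCP orientation; "ft_force": force on the tool from outside, world axes, zero at the start; "ft_torque": the same for the moment, N m; "finger_gap": finger opening in m.
Only numpy, scipy, OpenCV 4.12 (cv2) and the standard library are available. Lean on these libraries where they do the work, as an engineer would, in place of code of your own. Each camera call takes 0.05 s, during which the arm holds its last target.

## Task

Pick up the orange-handled steel square by its handle and press it into the corner between the facing strips of the baseline rail and the blue release fence, so that its two outer edges sit flush on both faces at once, and keep a light steady push of about 10 N on each face for a good second; never press either face harder than 25 N. Then lay the square flat in the wooden tray and let go of it, leaving everything else on the table as it was.

Things in the scene. Friction and masses are not known exactly. Their poses are not given: they have to be found in the camera images.
- square: Loose steel L-shaped square, about 0.28 kg, lying flat, 12 mm thick. Origin: on its underside, below the middle of its orange handle; z up. Two flat outer working faces: the plane x = +45 mm (looks along +x, runs from y = -50 to +40 mm) and the plane y = +45 mm (looks along +y, runs from x = -50 to +40 mm)
- handle (a point): Middle of the square's orange handle, 31 mm above its underside. The handle is a block 40 mm long along the square's x and 20 mm wide along its y, clear for grasping from 12 to 52 mm above the underside
- heel (a point): On the square: where the planes of its two outer working faces would meet, at (45, 45, 0) mm from its origin; the last 5 mm of metal there is cut away
- rail: Fixed aluminium baseline rail, 300 mm along its y; body from x = 0 to 42 mm. Along its front stands a steel facing strip, 6 mm thick, 40 mm high, shimmed out on bolts: its working face, parallel to the rail's y, looks along -x (to the robot) and lies anywhere from x = -6 to -26 mm, different each time, not measured: find it by touch. Origin: table height, middle of the rail's front (x = 0)
- fence: Fixed blue release fence at right angles to the rail, same axes as the rail, clamped anywhere along it. Runs along its x from -150 to -31 mm; body on the +y side (0 to 40 mm). Its 6 mm facing strip, 40 mm high, is shimmed out likewise: the working face looks along -y and lies anywhere from y = -6 to -26 mm, not measured: find it by touch. Origin: table height, on the rail's front plane
- corner (a point): Point at table height where the rail's front plane (its x = 0) and the fence's front plane (its y = 0) meet, that is without the facing strips. The square goes in from the -x, -y side. Pressed home in the corner it has the same axes as rail and fence. The strips do not give under the push
- tray: Fixed shallow wooden tray, 180 x 180 mm outside, 5 mm walls 14 mm high, floor 5 mm above the table. Origin: centre of its underside
- bowl: Bystander: black resin bowl, 124 mm across, 104 mm high, standing on its flat sole; origin at the centre of its underside
- jack_center (a point): Bystander: centre of the yellow plastic jack, a ball 64 mm across, resting on a small rubber stand
- protractor: Bystander: flat aluminium half-round protractor arc, 220 mm long along y, 111 mm along +x, 5 mm thick; origin at the middle of its straight bar
- grip_a: Bystander: black rubber bowl grip, 64 mm across, 24 mm high; origin at the centre of its underside
- grip_b: Bystander: a second rubber bowl grip, the same
- weight: Bystander: small brass weight, 34 mm across, 40 mm high; origin at the centre of its underside
Not all that is in view belongs to the job. Several things look just like the square: the one meant starts farthest from the robot's base.

How it is judged (in metres and radians):
On the way:
1. square held, level, under 28 mm up, heel in front of rail and fence by 3 to 28 mm, edges within 0.02 rad of the faces, 5 to 15 N on rail and fence at once, for 0.6 s (contact force between square and rail between 5 and 15 N and contact force between square and fence between 5 and 15 N and contact force between the fingers and square above 2 N and angle between the x axis of square and the x axis of fence, either way round below 0.02 rad and angle between square's own z axis and vertical below 0.08 rad and height (world z) of square below 0.028 m and x of heel in the frame of fence between -0.028 and -0.003 m and y of heel in the frame of fence between -0.028 and -0.003 m), for 0.6 s.
At the end, for the whole second after the job is handed in: The square lies flat (within 0.06 rad) on the floor of the tray, its underside no more than 10 mm above the tray's underside and its handle within 45 mm of the tray's centre along both tray axes, at rest and released (x of square in the frame of tray between -0.045 and 0.045 m and y of square in the frame of tray between -0.045 and 0.045 m and z of square in the frame of tray between -0.002 and 0.01 m and angle between square's own z axis and vertical below 0.06 rad and linear speed of square below 0.02 m/s and contact force between the fingers and square below 0.1 N); the robot touches nothing.
It fails at once if the square presses the rail with more than 25 N (contact force between square and rail above 25 N).
It fails at once if the square presses the fence with more than 25 N (contact force between square and fence above 25 N).
It fails at once if the square is let go more than 30 mm above the table (height (world z) of square above 0.03 m and contact force between the fingers and square below 0.05 N).
It fails at once if a bystander is moved by more than 20 mm (distance of any of jack_center, bowl, protractor, grip_a, grip_b, weight from where it was at the start of the episode above 0.02 m).
It also fails if it takes over 64 s, if anything falls off the work surface, if the arm or the gripper's body presses on something with over 40 N, if the wrist force passes 120 N, or if a joint passes its speed limit or range.

## Working session

There is one attempt and no reset: what is moved stays moved. The work goes in short steps, Python scripts to look and compute and a tool call to move; the robot and the scene stay as the last step left them, time stands still between calls to the robot, and variables do not carry over. Pictures are saved under pics/ and viewed, and the job is handed in when it is done.

Besides the shell and the picture viewer there is one more tool, called as name(argument=value, ...) on one line, values as JSON. jog_arm: Moves the arm, as the interface text tells. Its arguments: {"type":"object","properties":{"commands":{"type":"array","items":{"type":"array","items":{"type":"array","items":{"type":"number"}}}},"jaw":{"type":"number"},"newtons":{"type":"number"}},"required":["commands"]}

```bash
mkdir -p pics
python3 - <<'E'
from station import robot, imaging
import cv2
print(robot.state(), robot.grasp_offset)
for n in("scene","top"):
    cv2.imwrite(f"pics/{n}0.png",imaging.camera(n)); m=imaging.camera_model(n); print(n,m)
E
```

```text
{'t': 0.0, 'joints': array([ 5.98433986e+01,  2.81656174e+01,  8.93504676e+01, -4.98352071e-05,
        6.25477863e+01, -6.05203534e+00]), 'qd': array([ 0.03124462,  0.08358576,  0.07504617,  0.03327868, -0.06756565,
        0.02513403]), 'effort': array([ 4.83063650e-04, -6.12658167e+01, -2.58181876e+01,  6.93333079e-02,
        4.81822772e-02, -1.03505884e-04]), 'ee_pos': array([0.2551265 , 0.57029499, 0.21404375]), 'eef_rot': array([-9.00635200e+01,  6.69010348e-03, -2.41045468e+01]), 'ft_force': array([ 0.57041563,  0.32364292, -1.5795355 ]), 'ft_torque': array([ 0.03897847, -0.02850448,  0.03165774]), 'finger_gap': 0.09526144752282387} 0.0188
scene {'mtx': array([[464.49385782,   0.        , 317.37927817],
       [  0.        , 464.49385782, 233.80542348],
       [  0.        ,   0.        ,   1.        ]]), 'R': array([[ 0.84400233,  0.53624393, -0.01012492],
       [ 0.29520359, -0.48022083, -0.8259799 ],
       [-0.4477889 ,  0.69414005, -0.56360863]]), 't': array([-0.41923289, -0.07753118,  1.29211519])}
top {'mtx': array([[433.91965645,   0.        , 323.39027478],
       [  0.        , 433.91965645, 240.13269974],
       [  0.        ,   0.        ,   1.        ]]), 'R': array([[-0.00103425, -0.99967802, -0.02535332],
       [-0.99495296,  0.00357259, -0.10027885],
       [ 0.10033714,  0.02512165, -0.9946363 ]]), 't': array([0.0395802 , 0.47564898, 1.04007154])}
```

View pics/scene0.png

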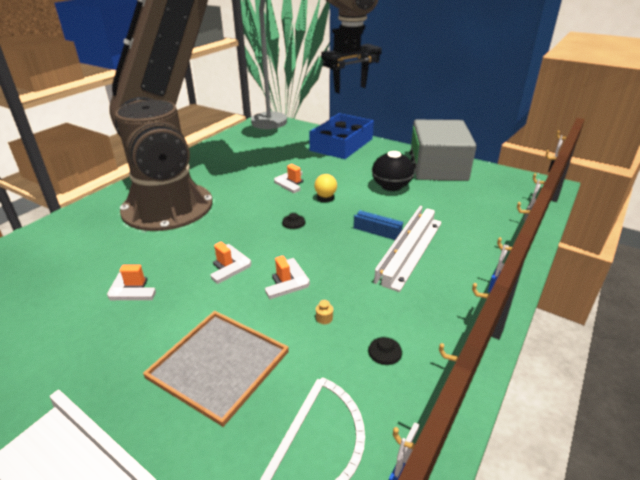

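View pics/top0.png

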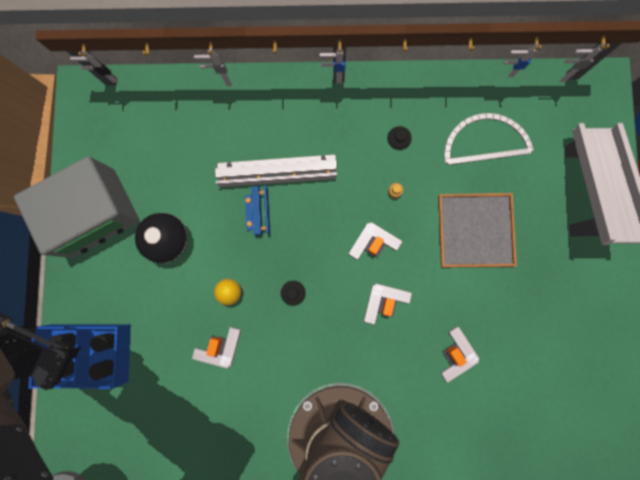

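Candidates that look like the square, by orange handle in the top view: A (375,245), B (389,307), C (458,356), D (213,348). The base is near (340,440), so A looks farthest. I'll compute the positions and check close crops.

```bash
cat > h.py <<'E'
import numpy as np, cv2
from station import robot, imaging
def proj(n,X):
    m=imaging.camera_model(n); X=np.atleast_2d(X); c=X@m["R"].T+m["t"]; p=c@m["mtx"].T; return p[:,:2]/p[:,2:]
def ray(n,uv,z):
    m=imaging.camera_model(n); uv=np.atleast_2d(uv).astype(float)
    d=np.c_[uv,np.ones(len(uv))]@np.linalg.inv(m["mtx"]).T@m["R"]; C=-m["R"].T@m["t"]
    return C+d*((z-C[2])/d[:,2])[:,None]
E
python3 - <<'E'
from h import *
im=cv2.imread("pics/top0.png")
hsv=cv2.cvtColor(im,cv2.COLOR_BGR2HSV)
m=cv2.inRange(hsv,(3,180,170),(15,255,255))
n,l,s,c=cv2.connectedComponentsWithStats(m)
for i in range(1,n):
    if s[i,4]>40:
        P=ray("top",c[i],.045)[0]; print(c[i],s[i,4],P,np.hypot(*P[:2]))
for nm,(x,y,w) in dict(sq=(340,213,75),cor=(205,140,150)).items():
    cv2.imwrite(f"pics/c_{nm}.png",cv2.resize(im[y:y+w*3//4,x:x+w],(800,600),interpolation=cv2.INTER_CUBIC))
E
```

```text
[375.11290323 246.66129032] 62 [ 0.45750525 -0.08591599  0.045     ] 0.4655025342300209
[388.22033898 307.54237288] 118 [ 0.31325014 -0.11489177  0.045     ] 0.3336551605688456
[212.5        346.64705882] 136 [0.2216964  0.30027616 0.045     ] 0.37324933220325
[457.51449275 356.3115942 ] 138 [ 0.20112337 -0.27362022  0.045     ] 0.33958597047118105
```

View pics/c_sq.png

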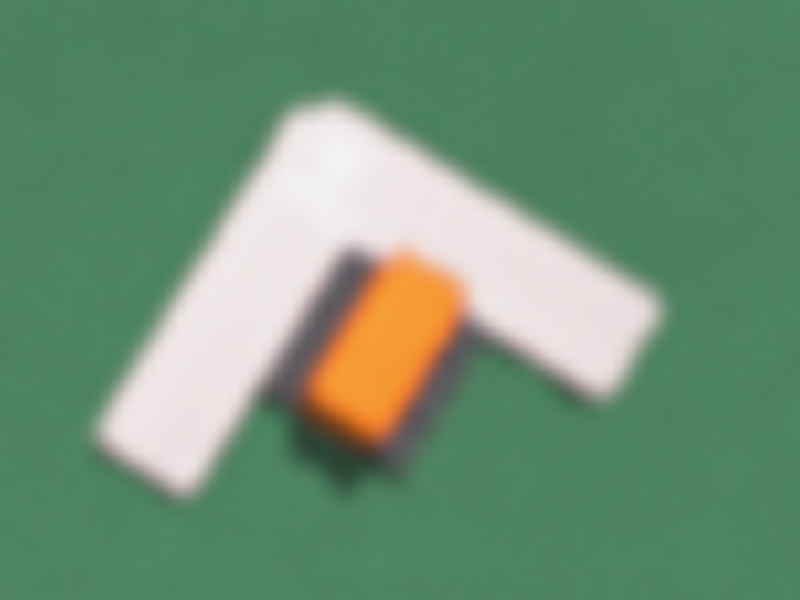

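View pics/c_cor.png

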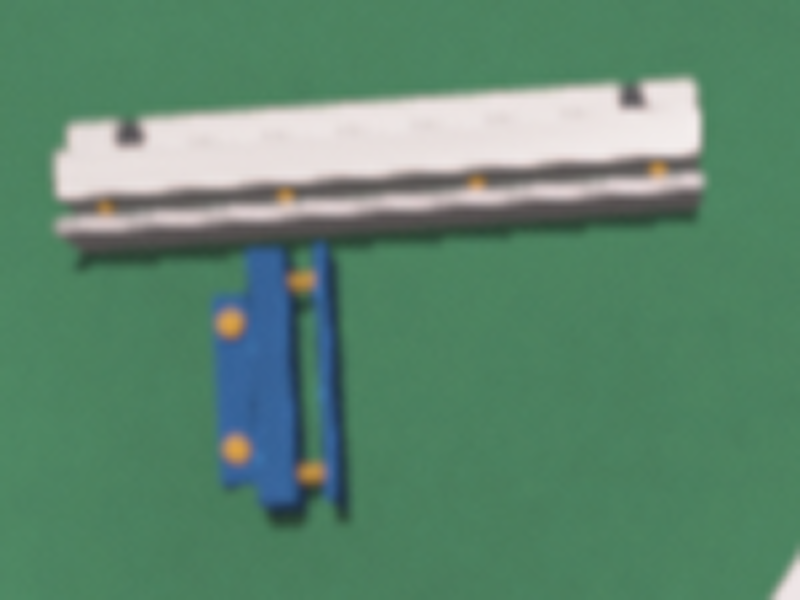

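A is farthest (0.466 m, against 0.33–0.37 m for B, C and D). The crops show A's heel at crop (320,100), with the handle's long axis running up and to the right. That puts the square's yaw near −30° and the rail's yaw near +4°. Next I'll fit poses precisely.

```bash
cat > fit.py <<'E'
from h import *
from scipy.optimize import minimize
def fitpose(n,im,guess,armw=0.02):
    g=cv2.cvtColor(im,cv2.COLOR_BGR2HSV)
    return g
E
python3 - <<'E'
from h import *
from scipy.optimize import least_squares
for n in("top","scene"):
    m=imaging.camera_model(n); print(n,-m["R"].T@m["t"])
def box(p,x0,x1,y0,y1,z0,z1):
    c,s=np.cos(p[2]),np.sin(p[2])
    return np.array([[p[0]+c*x-s*y,p[1]+s*x+c*y,z] for x in(x0,x1) for y in(y0,y1) for z in(z0,z1)])
S=8
def sil(n,p,w,x0,y0,W,H):
    M=np.zeros((H*S,W*S),np.uint8)
    for b in((45-w,45,-50,40,0,12),(-50,40,45-w,45,0,12),(40-15,45-5,25,40,0,12),(-20,20,-10,10,12,52)):
        pts=(proj(n,box(p,*[v/1000 for v in b]))-[x0,y0]+.5)*S
        cv2.fillConvexPoly(M,cv2.convexHull(np.round(pts).astype(np.int32)),255)
    # heel chamfer quad
    pts=box(p,.02,.04,.02,.045,0,.012); 
    return cv2.resize(M,(W,H),interpolation=cv2.INTER_AREA)/255.
import scipy.optimize as so
def obs(n,x0,y0,W,H):
    im=cv2.imread(f"pics/{n}0.png")[y0:y0+H,x0:x0+W].astype(float)
    # greenness excluded: red channel high -> square/handle
    r=im[...,2]; lo=np.median(r); return np.clip((r-lo)/(235-lo),0,1)
R={"top":(342,215,68,50),"scene":(255,250,62,55)}
O={n:obs(n,*R[n]) for n in R}
def cost(q,ns,w):
    p=[q[0],q[1],q[2]]
    return sum(((sil(n,p,w,*R[n])-O[n])**2).sum() for n in ns)
for ns in(("top",),("scene",),("top","scene")):
  best=None
  for w in(.018,.02,.022,.025):
    q=so.minimize(lambda v:cost(np.array([.46,-.086,-.52])+v*[.01,.01,.1],ns,w*1000),np.zeros(3),method="Nelder-Mead",options=dict(initial_simplex=[[0,0,0],[1,0,0],[0,1,0],[0,0,1]]))
    if best is None or q.fun<best[0]: best=(q.fun,w,np.array([.46,-.086,-.52])+q.x*[.01,.01,.1])
  print(ns,best,np.degrees(best[2][2]))
E
```

```text
top [0.36893149 0.01173985 1.08319392]
scene [ 0.95531586 -0.7093299   0.65996338]
('top',) (np.float64(24.445922576337686), 0.025, array([ 0.46364636, -0.08873362, -0.56257487])) -32.2331656671363Traceback (most recent call last):
  File "<stdin>", line 30, in <module>
    res = _minimize_neldermead(fun, x0, args, callback, bounds=bounds,
                               **options)
    fxcc = func(xcc)
    fx = function(np.copy(x), *(wrapper_args + args))
  File "<stdin>", line 30, in <lambda>
  File "<stdin>", line 26, in cost
  File "<stdin>", line 26, in <genexpr>
  File "<stdin>", line 12, in sil
  File "h.py", line 4, in proj
    m=imaging.camera_model(n); X=np.atleast_2d(X); c=X@m["R"].T+m["t"]; p=c@m["mtx"].T; return p[:,:2]/p[:,2:]
ValueError: time passes only in moves, steps and waits
```

Run:
```python
from h import *
# crops scale 800/150=5.333 ; strip edges from crop -> px
f=lambda u,v:(205+(u+.5)/5.3333-.5,140+(v+.5)/5.3333-.5)
for nm,pts,z in (("rail strip front top",[(60,235),(700,188)],.04),("rail body front top?",[(60,200),(700,155)],.06),("fence strip front top",[(325,242),(337,503)],.04),("fence body front",[(290,245),(298,500)],.05)):
    P=ray("top",[f(*p) for p in pts],z); d=P[1]-P[0]; print(nm,P.round(4).tolist(),np.degrees(np.arctan2(d[1],d[0])).round(2))
P=ray("top",[(478,230)],.005);print("tray",P)
for nm,uv,z in(("bowl",(160,238),.05),("ball",(228,292),.05),("weight",(397,190),.04),("gripa",(293,293),.02),("gripb",(400,138),.02)): print(nm,ray("top",[uv],z).round(3))
im=cv2.imread("pics/scene0.png"); x,y=340,190
cv2.imwrite("pics/c_scene_cor.png",cv2.resize(im[y:y+105,x:x+140],(800,600),interpolation=cv2.INTER_CUBIC))
```

```text
rail strip front top [[0.615, 0.3031, 0.04], [0.635, 0.0074, 0.04]] -86.14
rail body front top? [[0.6265, 0.2979, 0.06], [0.6451, 0.0074, 0.06]] -86.34
fence strip front top [[0.6109, 0.1801, 0.04], [0.4898, 0.1732, 0.04]] -176.7
fence body front [[0.6073, 0.1945, 0.05], [0.4901, 0.1893, 0.05]] -177.43
tray [[ 0.50159129 -0.34483758  0.005     ]]
bowl [[0.48  0.433 0.05 ]]
ball [[0.35  0.265 0.05 ]]
weight [[ 0.596 -0.141  0.04 ]]
gripa [[0.347 0.113 0.02 ]]
gripb [[ 0.733 -0.154  0.02 ]]
```

View pics/c_scene_cor.png

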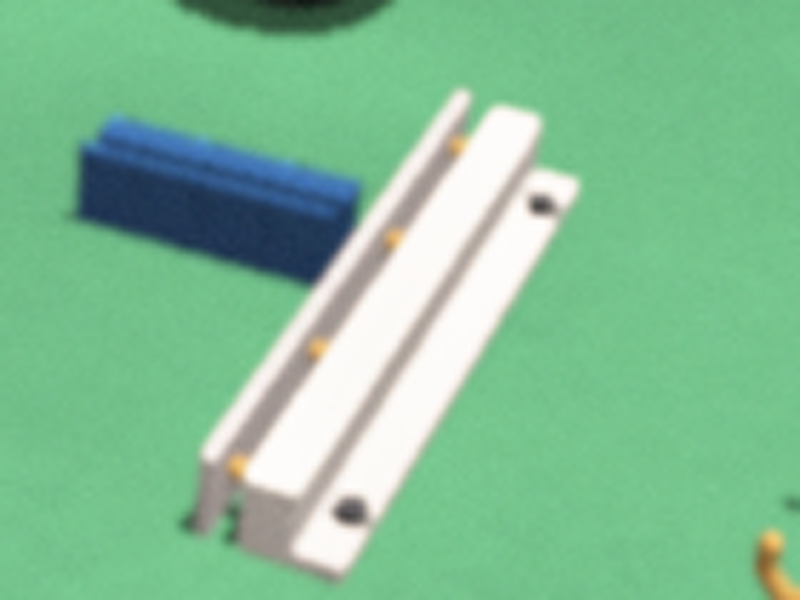

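```bash
cat > h.py <<'E'
import numpy as np, cv2
from station import robot, imaging
CM={n:imaging.camera_model(n) for n in("top","scene")}
def proj(n,X):
    m=CM[n]; X=np.atleast_2d(X); c=X@m["R"].T+m["t"]; p=c@m["mtx"].T; return p[:,:2]/p[:,2:]
def ray(n,uv,z):
    m=CM[n]; uv=np.atleast_2d(uv).astype(float)
    d=np.c_[uv,np.ones(len(uv))]@np.linalg.inv(m["mtx"]).T@m["R"]; C=-m["R"].T@m["t"]
    return C+d*((z-C[2])/d[:,2])[:,None]
E
cat > fit.py <<'E'
from h import *
import scipy.optimize as so, sys
def box(p,x0,x1,y0,y1,z0,z1):
    c,s=np.cos(p[2]),np.sin(p[2])
    return np.array([[p[0]+c*x-s*y,p[1]+s*x+c*y,z] for x in(x0,x1) for y in(y0,y1) for z in(z0,z1)])/1
S=16
def edgefit(n,im,segs,q0,ch,sgn):pass
E
python3 - <<'E'
from fit import *
w_=None
def sil(n,p,w,x0,y0,W,H):
    M=np.zeros((H*S,W*S),np.uint8)
    for b in((45-w,45,-50,40,0,12),(-50,40,45-w,45,0,12),(45-w,42.5,45-w,42.5,0,12),(-20,20,-10,10,12,52)):
        pts=(proj(n,box(p,*[v/1000 for v in b]))-[x0,y0]+.5)*S
        cv2.fillConvexPoly(M,cv2.convexHull(np.round(pts).astype(np.int32)),255)
    return cv2.resize(M,(W,H),interpolation=cv2.INTER_AREA)/255.
R={"top":(342,215,68,50),"scene":(255,250,62,55)}
def obs(n,x0,y0,W,H):
    im=cv2.imread(f"pics/{n}0.png")[y0:y0+H,x0:x0+W].astype(float)
    r=im[...,2]; lo=np.median(r); return np.clip((r-lo)/(150-lo),0,1)
O={n:obs(n,*R[n]) for n in R}
for ns in(("top",),("scene",),("top","scene")):
  best=None
  for w in(18,20,22,25):
    f=lambda v:sum(((sil(n,np.array([.46,-.086,-.54])+v*[.01,.01,.1],w,*R[n])-O[n])**2).sum() for n in ns)
    q=so.minimize(f,np.zeros(3),method="Nelder-Mead",options=dict(initial_simplex=[[0,0,0],[1,0,0],[0,1,0],[0,0,1]]))
    if best is None or q.fun<best[0]: best=(q.fun,w,np.array([.46,-.086,-.54])+q.x*[.01,.01,.1])
  print(ns,best,np.degrees(best[2][2]))
  p=best[2]
for n in R:
  x0,y0,W,H=R[n]; im=cv2.imread(f"pics/{n}0.png")[y0:y0+H,x0:x0+W]
  big=cv2.resize(im,(W*8,H*8),interpolation=cv2.INTER_CUBIC)
  for b in((-50,45,-50,45,12,12),(-20,20,-10,10,52,52)):
    c=box(p,*[v/1000 for v in b])[[0,2,6,4]]
    pts=(proj(n,c)-[x0,y0]+.5)*8
    cv2.polylines(big,[pts.astype(np.int32)],True,(255,0,255),1)
  cv2.imwrite(f"pics/ov_{n}.png",big)
a=cv2.imread("pics/ov_top.png");b=cv2.imread("pics/ov_scene.png")
h=max(a.shape[0],b.shape[0]);o=np.zeros((h,a.shape[1]+b.shape[1],3),np.uint8);o[:a.shape[0],:a.shape[1]]=a;o[:b.shape[0],a.shape[1]:]=b
cv2.imwrite("pics/ov.png",cv2.resize(o,(800,int(800*h/o.shape[1]))))
# rail strip / fence strip edges
im=cv2.imread("pics/top0.png").astype(float)
g=im[...,1]; 
pts=[]
for u in range(222,335,3):
    col=cv2.GaussianBlur(im,(0,0),.6)[150:205,u,2]
    pass
# rail strip: dark gap ->bright ridge -> grey face ->green. bottom of white ridge: max negative grad in red
B=cv2.GaussianBlur(im,(0,0),.7)
E1=[]
for u in range(225,334):
    y0=int(181-(u-216)*9/120.); prof=B[y0-4:y0+9,u,2]; gr=np.diff(prof); k=np.argmin(gr)
    if 0<k<len(gr)-1:
        d=(gr[k-1]-gr[k+1])/(2*(gr[k-1]-2*gr[k]+gr[k+1])); E1.append((u,y0-4+k+.5+d))
def rob(E,z,sw):
    P=ray("top",E,z)[:,:2]
    for _ in range(5):
        c=np.polyfit(P[:,sw],P[:,1-sw],1); r=P[:,1-sw]-np.polyval(c,P[:,sw]); P=P[np.abs(r)<max(2*r.std(),3e-4)]
    return c,r.std(),len(P)
c,s,k=rob(E1,.04,1); print("rail strip face: x=%.4f + %.4f*y yaw=%.2f"%(c[1],c[0],np.degrees(-np.arctan(c[0]))),s,k)
E2=[]
blue=B[...,0]-B[...,1]
for v in range(190,232):
    u0=266; prof=blue[v,u0-3:u0+8]; gr=np.diff(prof); k=np.argmin(gr)
    if 0<k<len(gr)-1:
        d=(gr[k-1]-gr[k+1])/(2*(gr[k-1]-2*gr[k]+gr[k+1])); E2.append((u0-3+k+.5+d,v))
c2,s,k=rob(E2,.04,0); print("fence strip face (z.04): y=%.4f + %.4f*x yaw=%.2f"%(c2[1],c2[0],np.degrees(np.arctan(c2[0]))),s,k)
E
```

```text
('top',) (np.float64(107.39884156165235), 25, array([ 0.4637113 , -0.08908066, -0.55230444])) -31.64471362986459
('scene',) (np.float64(68.2582276047674), 25, array([ 0.46344165, -0.085853  , -0.57697924])) -33.05847507306937
('top', 'scene') (np.float64(192.12838904865686), 25, array([ 0.4635774 , -0.08700791, -0.55975481])) -32.07158845391542
rail strip face: x=0.6352 + -0.0652*y yaw=3.73 0.0002506056860882565 37
fence strip face (z.04): y=0.1381 + 0.0642*x yaw=3.67 0.00023921695772153727 42
```

View pics/ov.png

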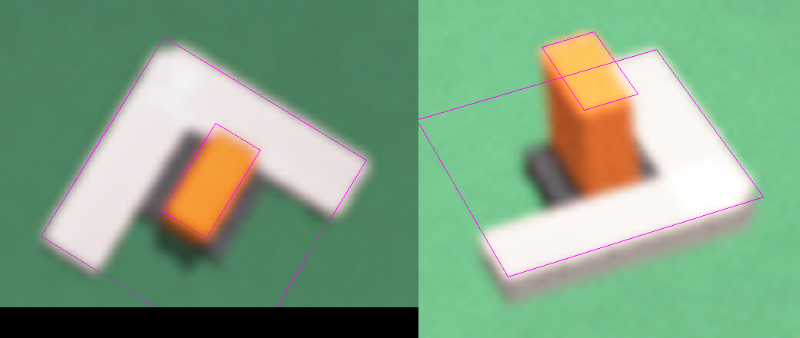

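Both views agree: square at about (0.463, −0.087) with yaw −32°, and rail and fence yaw +3.7°. The strips seen from the top put the heel contact near (0.624, 0.178). Now I'll move over the square.

jog_arm(commands=[[[10,-17,0,0,0,-0.0115],[17.3,-30,0,0,0,-0.0115],[17.3,-30,0,0,0,-0.0115],[17.3,-30,0,0,0,-0.0115],[17.3,-30,0,0,0,-0.0115],[17.3,-30,0,0,0,-0.0115],[17.3,-30,0,0,0,-0.0115],[17.3,-30,0,0,0,-0.0115],[17.3,-30,0,0,0,-0.0115],[17.3,-30,0,0,0,-0.0115],[17.3,-30,0,0,0,-0.0115],[17.3,-30,0,0,0,-0.0115]]], jaw=100, newtons=30)

```text
t: 1.1
ee_pos: [0.4561, 0.2219, 0.2146]
eef_rot: [-90.0, 0.0, -32.0]
ft_force: [0.7, 0.9, -0.3]
finger_gap: 0.0951
```

jog_arm(commands=[[[7,-30,-9,0,0,0],[0,-30,-9,0,0,0],[0,-30,-9,0,0,0],[0,-30,-9,0,0,0],[0,-30,-9,0,0,0],[0,-30,-9,0,0,0],[0,-30,-9,0,0,0],[0,-30,-9,0,0,0],[0,-30,-9,0,0,0],[0,-30,-9,0,0,0],[0,-12,0,0,0,0],[0,0,0,0,0,0]]])

```text
t: 2.1
ee_pos: [0.4625, -0.0903, 0.1243]
eef_rot: [-90.0, 0.0, -32.2]
ft_force: [-0.4, 0.3, 0.5]
finger_gap: 0.0952
```

jog_arm(commands=[[[0,1,-15,0,0,0],[0,1,-20,0,0,0],[0,0,-20,0,0,0],[0,0,-20,0,0,0],[0,0,-16,0,0,0],[0,0,-10,0,0,0],[0,0,-6,0,0,0],[0,0,0,0,0,0],[0,0,0,0,0,0]]])

```text
t: 2.85
ee_pos: [0.4628, -0.0859, 0.0181]
eef_rot: [-90.0, -0.0, -32.0]
ft_force: [0.3, 1.0, -0.4]
finger_gap: 0.0951
```

Run:
```python
from h import *
a=imaging.camera("top")[190:290,310:443];b=imaging.camera("scene")[215:315,230:363]
cv2.imwrite("pics/pre.png",cv2.resize(np.hstack([a,b]),(798,300),interpolation=cv2.INTER_CUBIC))
s=robot.state();print(s["t"],s["ee_pos"],s["ft_force"])
```

```text
2.95 [ 0.46296837 -0.08622064  0.01841047] [-0.26703524 -0.942754   -0.58079656]
```

View pics/pre.png

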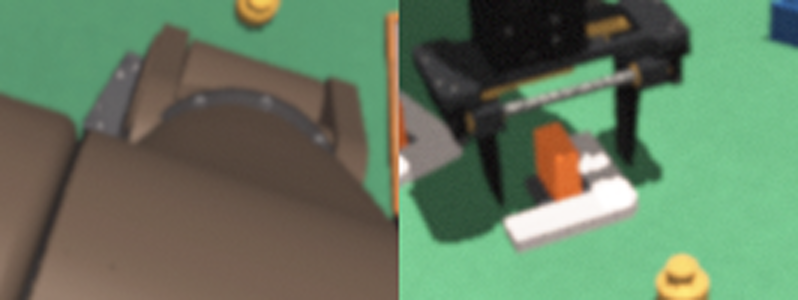

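The right half of the picture (scene view) shows the fingers at (495,180) and (625,140) straddling the orange handle at (555,160), clear of the bars. Closing.

jog_arm(commands=[[[0,0,0,0,0,0],[0,0,0,0,0,0],[0,0,0,0,0,0],[0,0,0,0,0,0],[0,0,0,0,0,0],[0,0,0,0,0,0],[0,0,0,0,0,0],[0,0,0,0,0,0],[0,0,0,0,0,0],[0,0,0,0,0,0]]], jaw=0, newtons=30)

```text
t: 3.78
ee_pos: [0.4626, -0.0865, 0.0177]
eef_rot: [-90.0, -0.0, -32.0]
ft_force: [0.0, -0.3, 0.7]
finger_gap: 0.0336
```

jog_arm(commands=[[[0,0,4,0,0,0],[0,0,12,0,0,0],[0,0,20,0,0,0],[0,0,20,0,0,0],[0,0,10,0,0,0],[0,0,0,0,0,0],[0,0,0,0,0,0],[0,0,0,0,0,0]]])

```text
t: 4.45
ee_pos: [0.4622, -0.0864, 0.0831]
eef_rot: [-90.0, 0.1, -32.0]
ft_force: [-0.6, 0.3, -2.9]
finger_gap: 0.0201
```

Run:
```python
from h import *
b=imaging.camera("scene")[170:320,200:400]
cv2.imwrite("pics/lift.png",cv2.resize(b,(800,600),interpolation=cv2.INTER_CUBIC))
s=robot.state();print(s["t"],s["ee_pos"],s["ft_force"],s["ft_torque"])
```

```text
4.5 [ 0.46214414 -0.08637637  0.08290358] [-0.21113189  1.06123152 -2.77280442] [0.01656951 0.01638964 0.00093051]
```

View pics/lift.png

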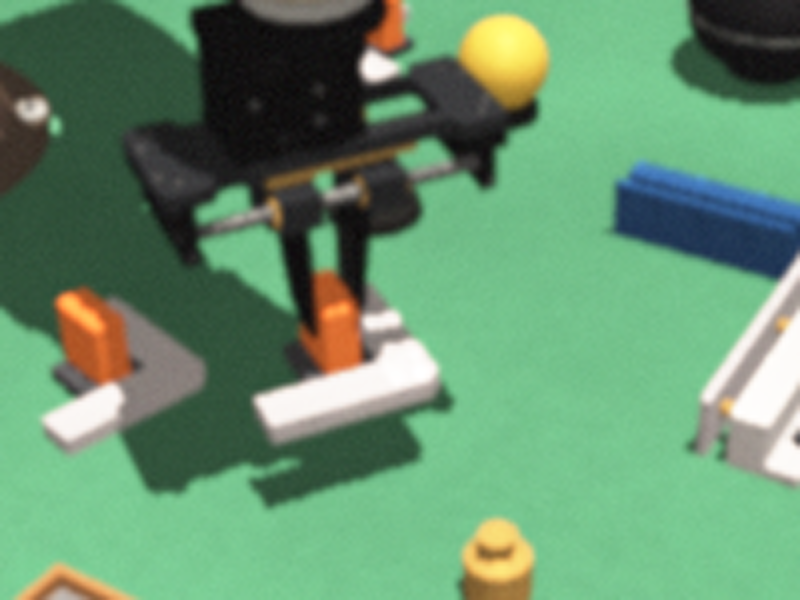

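Held, weight about 2.8 N. But the fingers were still closing when the lift began, so the pads sit high on the handle (tips about 27 mm above the underside). I'll set it down by touch and regrip lower.

jog_arm(commands=[[[0,0,-10,0,0,0],[0,0,-16,0,0,0],[0,0,-10,0,0,0],[0,0,-4,0,0,0],[0,0,0,0,0,0]]])

```text
t: 4.92
ee_pos: [0.4619, -0.0863, 0.0423]
eef_rot: [-90.0, 0.2, -32.0]
ft_force: [-0.5, 0.7, -2.2]
finger_gap: 0.0196
```

jog_arm(commands=[[[0,0,-3,0,0,0],[0,0,-3,0,0,0],[0,0,0,0,0,0]]])

```text
t: 5.17
ee_pos: [0.4626, -0.0865, 0.0375]
eef_rot: [-90.0, -0.0, -32.0]
ft_force: [-0.4, 0.5, -2.3]
finger_gap: 0.0196
```

jog_arm(commands=[[[0,0,-3,0,0,0],[0,0,0,0,0,0]]])

```text
t: 5.33
ee_pos: [0.4626, -0.0865, 0.0346]
eef_rot: [-90.0, -0.0, -32.0]
ft_force: [-0.4, 0.9, -3.0]
finger_gap: 0.0195
```

jog_arm(commands=[[[0,0,-3,0,0,0],[0,0,0,0,0,0]]])

```text
t: 5.5
ee_pos: [0.463, -0.0868, 0.0323]
eef_rot: [-90.0, -0.1, -32.0]
ft_force: [-2.5, -3.1, 7.9]
finger_gap: 0.0194
```

jog_arm(commands=[[[0,0,0,0,0,0],[0,0,0,0,0,0],[0,0,0,0,0,0],[0,0,-4,0,0,0],[0,0,-6,0,0,0],[0,0,-4,0,0,0],[0,0,-0.5,0,0,0],[0,0,0,0,0,0]]], jaw=40)

```text
t: 6.17
ee_pos: [0.4624, -0.0864, 0.0166]
eef_rot: [-90.0, 0.1, -32.0]
ft_force: [0.3, 0.3, 0.1]
finger_gap: 0.0377
```

jog_arm(commands=[[[0,0,0,0,0,0],[0,0,0,0,0,0],[0,0,0,0,0,0],[0,0,0,0,0,0],[0,0,0,0,0,0],[0,0,0,0,0,0],[0,0,0,0,0,0]]], jaw=0, newtons=35)

```text
t: 6.75
ee_pos: [0.4626, -0.0865, 0.0173]
eef_rot: [-90.0, -0.0, -32.0]
ft_force: [-0.4, 0.2, 2.7]
finger_gap: 0.0196
```

jog_arm(commands=[[[0,0,6,0,0,0],[0,0,16,0,0,0],[0,0,20,0,0,0],[0,0,15,0,0,0],[0,0,3,0,0,0],[0,0,0,0,0,0]]])

```text
t: 7.25
ee_pos: [0.4629, -0.0866, 0.078]
eef_rot: [-90.0, -0.1, -32.0]
ft_force: [-0.5, 0.6, -2.4]
finger_gap: 0.0199
```

jog_arm(commands=[[[4,8,0,0,0,0.04],[9,17,0,0,0,0.06],[10,19,0,0,0,0.06],[10,19,0,0,0,0.06],[10,19,0,0,0,0.06],[10,19,0,0,0,0.06],[10,19,0,0,0,0.06],[10,19,0,0,0,0.06],[10,19,0,0,0,0.06],[10,19,0,0,0,0.06],[8,16,0,0,0,0.044],[4,8,0,0,0,0]]])

```text
t: 8.25
ee_pos: [0.5678, 0.1167, 0.0757]
eef_rot: [-90.0, 0.1, 4.0]
ft_force: [-0.7, 0.3, -2.8]
finger_gap: 0.02
```

jog_arm(commands=[[[0,0,0,0,0,0],[0,0,-12,0,0,0],[0,0,-18,0,0,0],[0,0,-14,0,0,0],[0,0,-4,0,0,0],[0,0,0,0,0,0],[0,0,0,0,0,0]]])

```text
t: 8.83
ee_pos: [0.5675, 0.1141, 0.0293]
eef_rot: [-90.0, 0.0, 3.7]
ft_force: [-0.3, 0.7, -2.1]
finger_gap: 0.0197
```

Run:
```python
from h import *
b=imaging.camera("scene")[180:300,310:470];a=imaging.camera("top")[130:250,200:360]
cv2.imwrite("pics/precor.png",cv2.resize(np.vstack([a,b]),(800,1200),interpolation=cv2.INTER_CUBIC)[:, :])
cv2.imwrite("pics/precor.png",cv2.resize(np.hstack([a,b]),(800,300),interpolation=cv2.INTER_CUBIC))
for i in range(1):
  s=robot.state();print(s["t"],s["ee_pos"],s["eef_rot"],s["ft_force"],s["ft_torque"])
```

```text
8.9333 [0.56789799 0.11429706 0.02988743] [-8.99941791e+01 -5.68722273e-02  3.70981697e+00] [-0.03554179 -0.47785302 -3.37923864] [0.01160439 0.04346293 0.01973432]
```

View pics/precor.png

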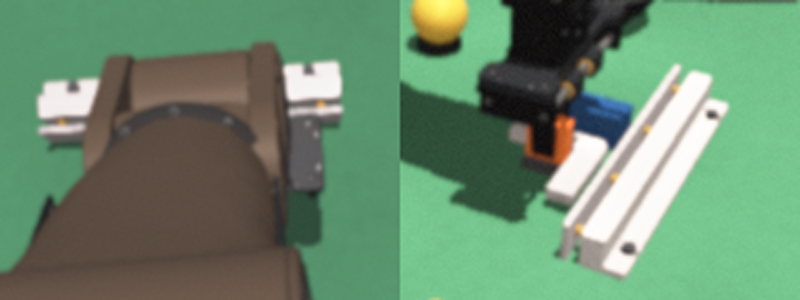

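The square is level at about 12 mm height, square to the rail strip, with roughly 15 mm of gap to each face. I'll lower it slightly, then feel for the rail.

jog_arm(commands=[[[2,0.1,-3,0,0,0],[4,0.3,-3,0,0,0],[3,0.2,-1.5,0,0,0],[1,0.1,0,0,0,0],[0,0,0,0,0,0],[0,0,0,0,0,0]]])

```text
t: 9.43
ee_pos: [0.5776, 0.1152, 0.0216]
eef_rot: [-90.0, 0.0, 3.7]
ft_force: [-0.4, -0.4, -1.9]
finger_gap: 0.0199
```

jog_arm(commands=[[[1,0.06,0,0,0,0],[0,0,0,0,0,0]]])

```text
t: 9.6
ee_pos: [0.5787, 0.1153, 0.0217]
eef_rot: [-90.0, -0.0, 3.7]
ft_force: [0.6, -0.1, -3.0]
finger_gap: 0.02
```

jog_arm(commands=[[[1,0.06,0,0,0,0],[0,0,0,0,0,0]]])

```text
t: 9.77
ee_pos: [0.5798, 0.1154, 0.0217]
eef_rot: [-90.0, -0.0, 3.7]
ft_force: [-0.5, 0.2, -2.7]
finger_gap: 0.0198
```

jog_arm(commands=[[[0.7,0.05,0,0,0,0],[0,0,0,0,0,0]]])

```text
t: 9.93
ee_pos: [0.5804, 0.1154, 0.0217]
eef_rot: [-90.0, -0.0, 3.7]
ft_force: [-0.0, 0.0, -1.5]
finger_gap: 0.0197
```

jog_arm(commands=[[[0.7,0.05,0,0,0,0],[0,0,0,0,0,0]]])

```text
t: 10.1
ee_pos: [0.5811, 0.1154, 0.0217]
eef_rot: [-90.0, -0.0, 3.7]
ft_force: [-0.2, 0.4, -2.6]
finger_gap: 0.0199
```

jog_arm(commands=[[[0.7,0.05,0,0,0,0],[0,0,0,0,0,0]]])

```text
t: 10.27
ee_pos: [0.5818, 0.1155, 0.0217]
eef_rot: [-90.0, -0.0, 3.7]
ft_force: [-0.6, -0.3, -3.1]
finger_gap: 0.0196
```

jog_arm(commands=[[[0.6,0.04,0,0,0,0],[0,0,0,0,0,0]]])

```text
t: 10.43
ee_pos: [0.5824, 0.1155, 0.0217]
eef_rot: [-90.0, -0.0, 3.7]
ft_force: [-0.6, -0.1, -2.5]
finger_gap: 0.0196
```

jog_arm(commands=[[[0.6,0.04,0,0,0,0],[0,0,0,0,0,0]]])

```text
t: 10.6
ee_pos: [0.5827, 0.1155, 0.0216]
eef_rot: [-90.0, 0.0, 3.7]
ft_force: [-0.7, 0.3, -2.3]
finger_gap: 0.02
```

jog_arm(commands=[[[0.6,0.04,0,0,0,0],[0,0,0,0,0,0]]])

```text
t: 10.77
ee_pos: [0.5828, 0.1156, 0.0216]
eef_rot: [-90.0, 0.1, 3.7]
ft_force: [-4.5, -0.0, 0.2]
finger_gap: 0.0199
```

Rail touched at TCP x≈0.5828 (−4.5 N, about 6 N/mm). I'll read the torque, back off 1.5 mm and feel for the fence.

Run:
```python
from h import *
s=robot.state();print(s["t"],s["ee_pos"],s["eef_rot"],s["ft_force"],s["ft_torque"])
```

```text
10.7667 [0.58280292 0.11557287 0.02158016] [-89.99399369   0.09479748   3.73171929] [-4.50457556 -0.02445502  0.16182306] [-0.04293384  0.83177278 -0.04867822]
```

jog_arm(commands=[[[-1.6,3,0,0,0,0],[-0.4,4,0,0,0,0],[-0.2,3,0,0,0,0],[0,1,0,0,0,0],[0,0,0,0,0,0]]])

```text
t: 11.18
ee_pos: [0.5815, 0.1271, 0.0217]
eef_rot: [-90.0, -0.0, 3.8]
ft_force: [-0.4, 0.0, -2.3]
finger_gap: 0.0195
```

jog_arm(commands=[[[-0.06,1,0,0,0,0],[0,0,0,0,0,0]]])

```text
t: 11.35
ee_pos: [0.5813, 0.1277, 0.0217]
eef_rot: [-90.0, -0.0, 3.7]
ft_force: [-0.2, -0.9, -2.9]
finger_gap: 0.0199
```

jog_arm(commands=[[[-0.05,0.7,0,0,0,0],[0,0,0,0,0,0]]])

```text
t: 11.52
ee_pos: [0.5812, 0.1283, 0.0217]
eef_rot: [-90.0, -0.0, 3.7]
ft_force: [-0.1, 0.4, -2.0]
finger_gap: 0.0196
```

jog_arm(commands=[[[-0.05,0.7,0,0,0,0],[0,0,0,0,0,0]]])

```text
t: 11.68
ee_pos: [0.5811, 0.129, 0.0217]
eef_rot: [-90.0, -0.0, 3.7]
ft_force: [0.3, 0.4, -2.8]
finger_gap: 0.02
```

jog_arm(commands=[[[-0.04,0.6,0,0,0,0],[0,0,0,0,0,0]]])

```text
t: 11.85
ee_pos: [0.5811, 0.1296, 0.0217]
eef_rot: [-90.0, 0.0, 3.7]
ft_force: [-0.5, 0.3, -2.2]
finger_gap: 0.0198
```

jog_arm(commands=[[[-0.04,0.6,0,0,0,0],[0,0,0,0,0,0]]])

```text
t: 12.02
ee_pos: [0.5811, 0.1303, 0.0217]
eef_rot: [-90.0, -0.0, 3.7]
ft_force: [-0.2, 0.7, -2.8]
finger_gap: 0.0197
```

jog_arm(commands=[[[-0.04,0.6,0,0,0,0],[0,0,0,0,0,0]]])

```text
t: 12.18
ee_pos: [0.581, 0.1309, 0.0217]
eef_rot: [-90.0, -0.0, 3.7]
ft_force: [0.4, -0.4, -2.4]
finger_gap: 0.0197
```

jog_arm(commands=[[[-0.04,0.6,0,0,0,0],[0,0,0,0,0,0]]])

```text
t: 12.35
ee_pos: [0.5809, 0.1315, 0.0217]
eef_rot: [-90.0, 0.0, 3.7]
ft_force: [0.3, -0.1, -2.9]
finger_gap: 0.0203
```

jog_arm(commands=[[[-0.04,0.6,0,0,0,0],[0,0,0,0,0,0]]])

```text
t: 12.52
ee_pos: [0.5809, 0.1321, 0.0216]
eef_rot: [-90.0, -0.0, 3.7]
ft_force: [0.4, -0.2, -2.5]
finger_gap: 0.0198
```

jog_arm(commands=[[[-0.04,0.6,0,0,0,0],[0,0,0,0,0,0]]])

```text
t: 12.68
ee_pos: [0.5809, 0.1327, 0.0217]
eef_rot: [-90.0, -0.0, 3.7]
ft_force: [0.1, -0.4, -2.8]
finger_gap: 0.02
```

jog_arm(commands=[[[-0.04,0.6,0,0,0,0],[0,0,0,0,0,0]]])

```text
t: 12.85
ee_pos: [0.5808, 0.1333, 0.0216]
eef_rot: [-90.0, 0.0, 3.7]
ft_force: [-0.0, 0.5, -2.2]
finger_gap: 0.0199
```

jog_arm(commands=[[[-0.04,0.6,0,0,0,0],[0,0,0,0,0,0]]])

```text
t: 13.02
ee_pos: [0.5808, 0.1339, 0.0216]
eef_rot: [-90.0, 0.0, 3.7]
ft_force: [-0.7, 0.2, -2.7]
finger_gap: 0.0195
```

jog_arm(commands=[[[-0.04,0.6,0,0,0,0],[0,0,0,0,0,0]]])

```text
t: 13.18
ee_pos: [0.5808, 0.1342, 0.0217]
eef_rot: [-90.0, 0.0, 3.7]
ft_force: [1.0, -2.9, -1.7]
finger_gap: 0.0201
```

jog_arm(commands=[[[-0.04,0.6,0,0,0,0],[0,0,0,0,0,0]]])

```text
t: 13.35
ee_pos: [0.5808, 0.1342, 0.0217]
eef_rot: [-90.0, 0.0, 3.7]
ft_force: [-0.8, -7.3, -1.0]
finger_gap: 0.0199
```

jog_arm(commands=[[[-0.04,0.6,0,0,0,0],[0,0,0,0,0,0]]])

```text
t: 13.52
ee_pos: [0.5807, 0.1343, 0.0217]
eef_rot: [-90.1, 0.0, 3.7]
ft_force: [-0.1, -12.3, -0.5]
finger_gap: 0.0198
```

jog_arm(commands=[[[-0.04,0.6,0,0,0,0],[0,0,0,0,0,0]]])

```text
t: 13.68
ee_pos: [0.5808, 0.1343, 0.0218]
eef_rot: [-90.1, 0.0, 3.7]
ft_force: [-0.1, -16.8, -0.0]
finger_gap: 0.0198
```

Fence found at TCP y≈0.1342 (about 8 N/mm). Easing it to about 10 N, then bringing x onto the rail in small steps.

jog_arm(commands=[[[0.3,-0.9,0,0,0,0],[0,0,0,0,0,0]]])

```text
t: 13.85
ee_pos: [0.5808, 0.1342, 0.0217]
eef_rot: [-90.0, 0.0, 3.7]
ft_force: [0.1, -8.5, -0.1]
finger_gap: 0.0201
```

jog_arm(commands=[[[0.5,0,0,0,0,0],[0,0,0,0,0,0]]])

```text
t: 14.02
ee_pos: [0.5809, 0.1342, 0.0217]
eef_rot: [-90.1, 0.1, 3.7]
ft_force: [-1.9, -9.7, 0.6]
finger_gap: 0.0202
```

jog_arm(commands=[[[0.5,0,0,0,0,0],[0,0,0,0,0,0]]])

```text
t: 14.18
ee_pos: [0.5811, 0.1342, 0.0215]
eef_rot: [-90.1, 0.1, 3.7]
ft_force: [-3.3, -8.4, 1.2]
finger_gap: 0.0202
```

jog_arm(commands=[[[0.5,0.03,0,0,0,0],[0,0,0,0,0,0]]])

```text
t: 14.35
ee_pos: [0.5813, 0.1343, 0.0214]
eef_rot: [-90.1, 0.2, 3.7]
ft_force: [-4.4, -9.6, -0.8]
finger_gap: 0.0198
```

jog_arm(commands=[[[0.5,0.03,0,0,0,0],[0,0,0,0,0,0]]])

```text
t: 14.52
ee_pos: [0.5816, 0.1343, 0.0214]
eef_rot: [-90.1, 0.2, 3.7]
ft_force: [-4.7, -9.5, -0.5]
finger_gap: 0.0198
```

jog_arm(commands=[[[0.4,0.03,0,0,0,0],[0,0,0,0,0,0]]])

```text
t: 14.68
ee_pos: [0.5816, 0.1343, 0.0214]
eef_rot: [-90.1, 0.2, 3.7]
ft_force: [-6.7, -9.7, 1.4]
finger_gap: 0.02
```

Sliding friction on the fence takes about 4.5 N of the x force, and rail contact is just starting at x≈0.5816. Aiming for a wrist x force of about −13 N, which should put roughly 9 N on the rail.

jog_arm(commands=[[[0.5,0.03,0,0,0,0],[0,0,0,0,0,0]]])

```text
t: 14.85
ee_pos: [0.5817, 0.1343, 0.0213]
eef_rot: [-90.1, 0.3, 3.7]
ft_force: [-8.5, -8.9, 3.2]
finger_gap: 0.0201
```

jog_arm(commands=[[[0.5,0.03,0,0,0,0],[0,0,0,0,0,0]]])

```text
t: 15.02
ee_pos: [0.5817, 0.1343, 0.0213]
eef_rot: [-90.1, 0.4, 3.7]
ft_force: [-11.3, -10.5, 4.2]
finger_gap: 0.0199
```

Run:
```python
from h import *
s=robot.state();print(s["t"],s["ee_pos"],s["eef_rot"],s["ft_force"],s["ft_torque"])
```

```text
15.0167 [0.58167927 0.13428363 0.0213086 ] [-90.06593781   0.37112512   3.74080546] [-11.25310671 -10.48911709   4.21516234] [-1.83690261  1.8743785  -0.04540975]
```

jog_arm(commands=[[[0.4,0.03,0,0,0,0],[0,0,0,0,0,0],[0,0,0,0,0,0],[0,0,0,0,0,0]]])

```text
t: 15.35
ee_pos: [0.5817, 0.1343, 0.0213]
eef_rot: [-90.1, 0.4, 3.7]
ft_force: [-12.0, -9.3, 5.5]
finger_gap: 0.0199
```

jog_arm(commands=[[[0,0,0,0,0,0],[0,0,0,0,0,0],[0,0,0,0,0,0],[0,0,0,0,0,0],[0,0,0,0,0,0],[0,0,0,0,0,0],[0,0,0,0,0,0],[0,0,0,0,0,0],[0,0,0,0,0,0],[0,0,0,0,0,0],[0,0,0,0,0,0],[0,0,0,0,0,0]]])

```text
t: 16.35
ee_pos: [0.5817, 0.1343, 0.0213]
eef_rot: [-90.1, 0.4, 3.7]
ft_force: [-12.4, -9.9, 5.1]
finger_gap: 0.0198
```

Run:
```python
from h import *
b=imaging.camera("scene")[180:300,310:470]
cv2.imwrite("pics/press.png",cv2.resize(b,(800,600),interpolation=cv2.INTER_CUBIC))
s=robot.state();print(s["t"],s["ee_pos"],s["eef_rot"],s["ft_force"],s["ft_torque"])
```

```text
16.4 [0.58166091 0.13426873 0.02127143] [-90.07094304   0.41757621   3.74466265] [-13.23651357  -9.58698842   5.80062294] [-1.90991054  2.15546047 -0.09142655]
```

View pics/press.png

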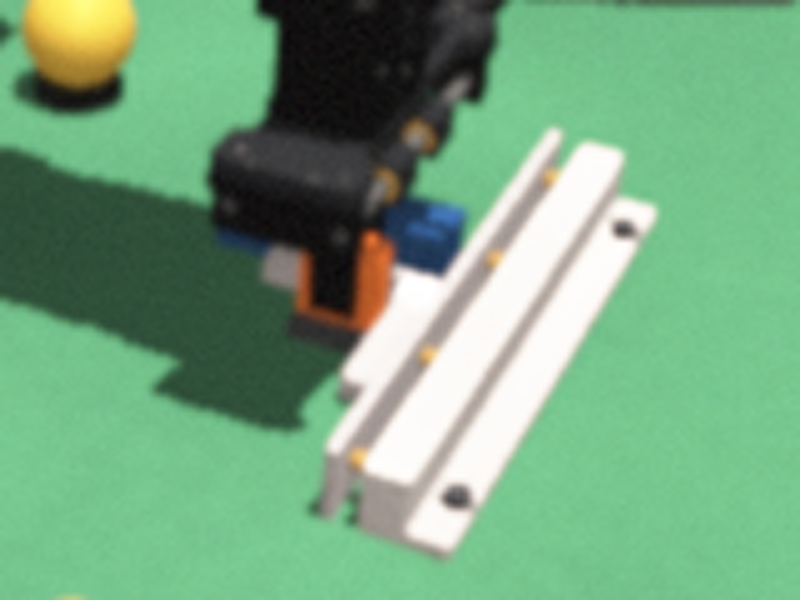

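The square looks flush in the corner: yaw 3.74°, yaw torque about −0.1 Nm where an edge-only contact would give about −0.9 Nm, and steady forces of about −12.5 and −9.7 N. Vertical friction (about 8 N) has crept in. I'll relieve it with a small lift and hold again, to be well inside the band.

jog_arm(commands=[[[-0.1,0.1,0.5,0,0,0],[0,0,0,0,0,0],[0,0,0,0,0,0]]])

```text
t: 16.65
ee_pos: [0.5817, 0.1343, 0.0214]
eef_rot: [-90.1, 0.4, 3.7]
ft_force: [-10.9, -10.9, 0.3]
finger_gap: 0.0196
```

jog_arm(commands=[[[0,0,0.4,0,0,0],[0,0,0,0,0,0],[0,0,0,0,0,0]]])

```text
t: 16.9
ee_pos: [0.5817, 0.1343, 0.0214]
eef_rot: [-90.1, 0.4, 3.7]
ft_force: [-7.8, -9.8, -3.9]
finger_gap: 0.02
```

jog_arm(commands=[[[0.5,0.1,0,0,0,0],[0,0,0,0,0,0],[0,0,0,0,0,0]]])

```text
t: 17.15
ee_pos: [0.5817, 0.1343, 0.0214]
eef_rot: [-90.1, 0.5, 3.7]
ft_force: [-11.9, -12.0, -2.1]
finger_gap: 0.0198
```

jog_arm(commands=[[[0.15,0,0,0,0,0],[0,0,0,0,0,0],[0,0,0,0,0,0]]])

```text
t: 17.4
ee_pos: [0.5817, 0.1343, 0.0214]
eef_rot: [-90.1, 0.5, 3.7]
ft_force: [-12.5, -10.2, -1.5]
finger_gap: 0.0201
```

jog_arm(commands=[[[-0.1,0,0,0,0,0],[0,0,0,0,0,0],[0,0,0,0,0,0],[0,0,0,0,0,0],[0,0,0,0,0,0],[0,0,0,0,0,0],[0,0,0,0,0,0]]])

```text
t: 17.98
ee_pos: [0.5817, 0.1343, 0.0214]
eef_rot: [-90.1, 0.5, 3.7]
ft_force: [-11.3, -11.8, -1.5]
finger_gap: 0.0197
```

jog_arm(commands=[[[0,0,0,0,0,0],[0,0,0,0,0,0],[0,0,0,0,0,0],[0,0,0,0,0,0],[0,0,0,0,0,0],[0,0,0,0,0,0],[0,0,0,0,0,0],[0,0,0,0,0,0],[0,0,0,0,0,0]]])

```text
t: 18.73
ee_pos: [0.5817, 0.1343, 0.0214]
eef_rot: [-90.1, 0.5, 3.7]
ft_force: [-10.6, -10.4, -2.0]
finger_gap: 0.0202
```

Run:
```python
from h import *
s=robot.state();print(s["t"],s["ee_pos"],s["eef_rot"],s["ft_force"],s["ft_torque"])
im=cv2.imread("pics/top0.png")
# tray rim: orange outline
hsv=cv2.cvtColor(im,cv2.COLOR_BGR2HSV)
m=cv2.inRange(hsv,(5,90,90),(22,255,255)); m[:185]=0;m[280:]=0;m[:,:430]=0;m[:,530:]=0
c=cv2.findContours(m,cv2.RETR_EXTERNAL,cv2.CHAIN_APPROX_NONE)[0];c=max(c,key=cv2.contourArea)
P=ray("top",c[:,0],.014)[:,:2]; r=cv2.minAreaRect((P*1000).astype(np.float32)); print(r)
```

```text
18.7333 [0.58172026 0.13431249 0.02142826] [-90.08127123   0.49326241   3.74473397] [-10.55574657 -10.44441707  -2.00416447] [-2.13388956  2.05850916 -0.11823179]
((501.515625, -338.519287109375), (181.95184326171875, 182.27511596679688), 0.6879128217697144)
```

Held for over a second at about 11 N / 11 N with almost no vertical load. The tray fits as 182×182 mm centred at (0.5015, −0.3385). Backing off, lifting and carrying.

jog_arm(commands=[[[-2,-2,0,0,0,0],[-5,-5,0,0,0,0],[-7,-7,0,0,0,0],[-3,-4,8,0,0,0],[0,0,18,0,0,0],[0,0,22,0,0,0],[0,0,18,0,0,0],[0,0,6,0,0,0],[0,0,0,0,0,0]]])

```text
t: 19.48
ee_pos: [0.5688, 0.1175, 0.0964]
eef_rot: [-90.0, -0.2, 3.7]
ft_force: [0.0, -0.5, -2.6]
finger_gap: 0.0195
```

jog_arm(commands=[[[-1,-12,0,0,0,0],[-3,-24,0,0,0,0],[-5,-32,0,0,0,0],[-5,-32,0,0,0,0],[-5,-32,0,0,0,0],[-5,-32,0,0,0,0],[-5,-32,0,0,0,0],[-5,-32,0,0,0,0],[-5,-32,0,0,0,0],[-5,-32,0,0,0,0],[-5,-32,0,0,0,0],[-5,-32,0,0,0,0]]])

```text
t: 20.48
ee_pos: [0.5127, -0.2401, 0.0933]
eef_rot: [-89.9, 0.1, 3.7]
ft_force: [1.1, -0.1, -2.1]
finger_gap: 0.0198
```

jog_arm(commands=[[[-5,-32,0,0,0,-0.01],[-4,-30,0,0,0,-0.01],[-2,-24,0,0,0,-0.01],[0,-12,0,0,0,-0.01],[0,-2,0,0,0,0],[0,0,0,0,0,0],[0,0,0,0,0,0]]])

```text
t: 21.07
ee_pos: [0.5029, -0.3371, 0.094]
eef_rot: [-89.9, 0.1, 1.5]
ft_force: [-0.2, 0.7, -3.4]
finger_gap: 0.0201
```

jog_arm(commands=[[[0,0,-8,0,0,0],[0,0,-18,0,0,0],[0,0,-18,0,0,0],[0,0,-12,0,0,0],[0,0,-6,0,0,0],[0,0,-2,0,0,0],[0,0,0,0,0,0],[0,0,0,0,0,0]]])

```text
t: 21.73
ee_pos: [0.5036, -0.3384, 0.0311]
eef_rot: [-90.0, -0.0, 1.5]
ft_force: [-0.4, -0.1, -3.4]
finger_gap: 0.0195
```

Run:
```python
from h import *
b=imaging.camera("scene")[270:430,120:333]
cv2.imwrite("pics/tray1.png",cv2.resize(b,(799,600),interpolation=cv2.INTER_CUBIC))
s=robot.state();print(s["t"],s["ee_pos"],s["ft_force"])
```

```text
21.7833 [ 0.50355842 -0.33848494  0.03129699] [ 0.50308253 -0.05687269 -2.29944491]
```

View pics/tray1.png

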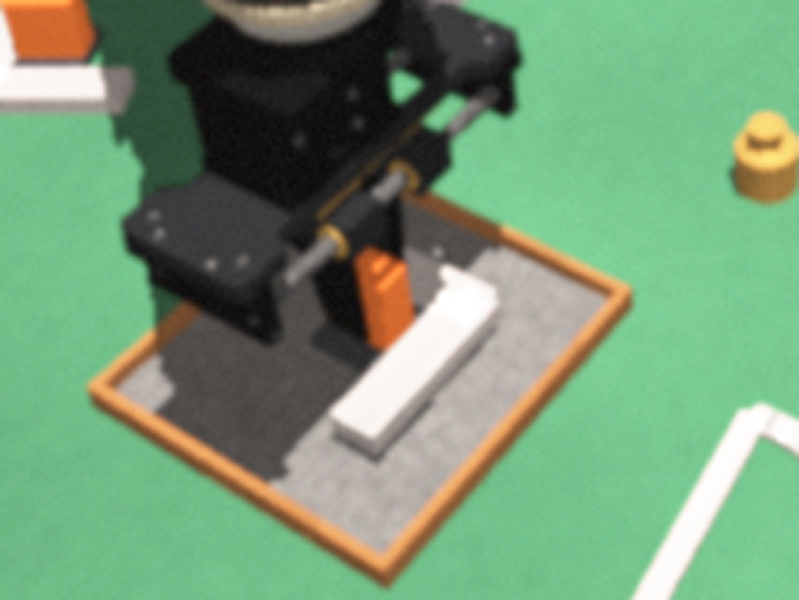

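The square is centred in the tray, handle at crop (390,310), clear of the walls. Lowering by touch.

jog_arm(commands=[[[0,0,-3,0,0,0],[0,0,-3,0,0,0],[0,0,-1,0,0,0],[0,0,0,0,0,0]]])

```text
t: 22.12
ee_pos: [0.5031, -0.3383, 0.0233]
eef_rot: [-90.0, 0.0, 1.4]
ft_force: [0.2, -1.4, -2.9]
finger_gap: 0.0197
```

jog_arm(commands=[[[0,0,-1.5,0,0,0],[0,0,0,0,0,0]]])

```text
t: 22.28
ee_pos: [0.5033, -0.3384, 0.0223]
eef_rot: [-90.0, -0.0, 1.4]
ft_force: [-0.3, 0.5, 1.4]
finger_gap: 0.0198
```

Contact at z≈0.0223, as expected. Pressing 0.5 mm more, then opening.

jog_arm(commands=[[[0,0,-0.5,0,0,0],[0,0,0,0,0,0]]])

```text
t: 22.45
ee_pos: [0.5033, -0.3384, 0.0223]
eef_rot: [-90.0, -0.0, 1.4]
ft_force: [-2.1, 0.2, 6.5]
finger_gap: 0.0199
```

jog_arm(commands=[[[0,0,0,0,0,0],[0,0,0,0,0,0],[0,0,0,0,0,0],[0,0,0,0,0,0],[0,0,0,0,0,0],[0,0,0,0,0,0]]], jaw=50)

```text
t: 22.95
ee_pos: [0.5032, -0.3383, 0.0215]
eef_rot: [-90.0, 0.0, 1.4]
ft_force: [-0.2, -0.3, -0.0]
finger_gap: 0.0475
```

jog_arm(commands=[[[0,0,6,0,0,0],[0,0,14,0,0,0],[0,0,25,0,0,0],[0,0,30,0,0,0],[0,0,30,0,0,0],[0,0,30,0,0,0],[-10,10,15,0,0,0],[-25,20,0,0,0,0],[-25,30,0,0,0,0],[-10,30,0,0,0,0],[0,30,0,0,0,0],[0,15,0,0,0,0]]])

```text
t: 23.95
ee_pos: [0.432, -0.2009, 0.1723]
eef_rot: [-90.0, -0.0, 1.4]
ft_force: [0.5, 0.0, -0.3]
finger_gap: 0.0479
```

jog_arm(commands=[[[0,15,0,0,0,0],[0,15,0,0,0,0],[0,5,0,0,0,0],[0,0,0,0,0,0],[0,0,0,0,0,0]]])

```text
t: 24.37
ee_pos: [0.4334, -0.1687, 0.1718]
eef_rot: [-90.0, -0.0, 1.5]
ft_force: [-0.4, 0.6, -0.2]
finger_gap: 0.0475
```

Run:
```python
from h import *
a=imaging.camera("scene");b=imaging.camera("top")
cv2.imwrite("pics/fin_scene.png",a);cv2.imwrite("pics/fin_top.png",b)
s=robot.state();print(s["t"],s["ee_pos"],s["ft_force"])
o=cv2.resize(np.hstack([a,b]),(800,300),interpolation=cv2.INTER_AREA)
cr=np.hstack([cv2.resize(a[300:430,140:313],(400,300)),cv2.resize(b[180:280,420:553],(400,300))])
cv2.imwrite("pics/fin.png",np.vstack([o,cr]))
for n in("top","scene"):
  im=cv2.imread(f"pics/fin_{n}.png");m=cv2.inRange(cv2.cvtColor(im,cv2.COLOR_BGR2HSV),(3,180,170),(15,255,255))
  k,l,st,c=cv2.connectedComponentsWithStats(m)
  for i in range(1,k):
    if st[i,4]>25: print(n,c[i].round(1),st[i,4],ray(n,c[i],.05)[0].round(3))
```

```text
24.4667 [ 0.43332954 -0.16901976  0.17162174] [-0.65133163 -0.27842784 -0.5488548 ]
scene [293.9 174.2] 123 [0.25  0.263 0.05 ]
scene [223.2 254.3] 222 [ 0.337 -0.134  0.05 ]
scene [133.  277.1] 276 [ 0.231 -0.291  0.05 ]
scene [217.7 354.4] 306 [ 0.521 -0.352  0.05 ]
```

View pics/fin.png

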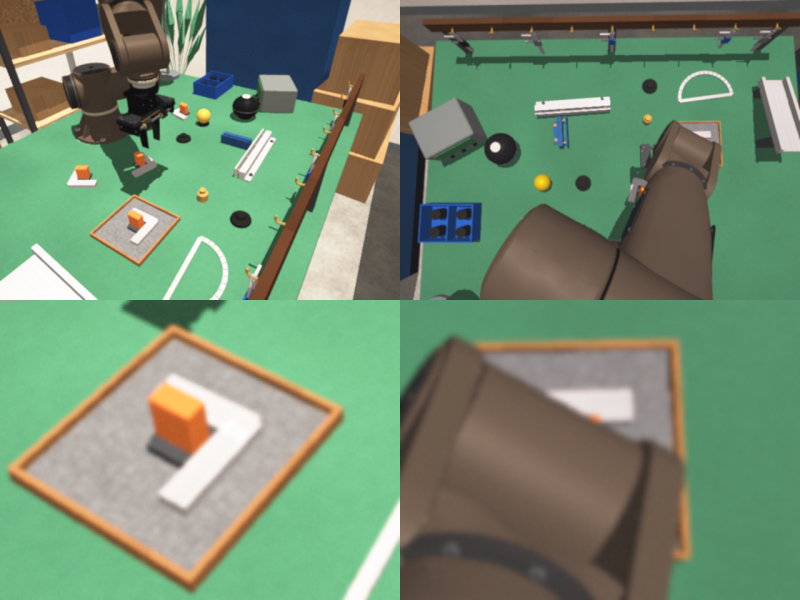

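The square lies flat near the middle of the tray (scene crop, handle at (180,415)), the gripper is well clear, and the other things sit where they were. Handing in.

Run:
```python
from h import *
a=cv2.imread("pics/scene0.png");b=cv2.imread("pics/fin_scene.png")
for nm,(x,y,w,h) in dict(ball=(308,165,36,40),bowl=(368,145,52,50),weight=(312,298,25,28),gripb=(365,333,42,34),prot=(265,375,105,105),gripa=(278,208,32,24)).items():
    t=a[y:y+h,x:x+w]; r=cv2.matchTemplate(b[max(0,y-10):y+h+10,x-10:x+w+10],t,cv2.TM_CCOEFF_NORMED); _,v,_,l=cv2.minMaxLoc(r); print(nm,round(v,3),l[0]-10,l[1]-min(10,y))
print(robot.job_done())
```

```text
ball 0.999 0 0
bowl 0.999 0 0
weight 0.999 0 0
gripb 0.999 0 0
prot 0.999 0 0
gripa 0.999 0 0
the job is handed in; nothing more can be done
None
```

I pressed the square home in the corner, laid it in the tray, let go and handed the job in after about 24.5 s. No verdict was reported.

- **Pickup:** I took the square farthest from the base. The first grip closed too high because I started lifting before the fingers had shut. I set it back down by touch and gripped it again lower on the handle.
- **Pressing:** I found both faces by touch and held the square against both twice, each time for over a second. The first hold read about 12.5 N on the rail side and 9.7 N on the fence side at the wrist. After easing off vertical friction, the second read about 11 N on each. The highest wrist reading while touching either face was 16.8 N, when I briefly overshot on the fence. Yaw torque stayed near −0.1 Nm, which fits flush contact on both edges.
- **Placing:** I lowered it until it touched the tray floor, opened the fingers and moved well clear. The last pictures show it flat and near the tray's centre. Comparing before and after scene pictures, all six bystanders moved 0 pixels.

**What disagreed or is uncertain:**
- The fence face was about 4 mm beyond my camera estimate; touch settled it.
- The forces come from the wrist, so each face's true share could differ by a few newtons because of friction.
- In the final check the tray was partly hidden in the top view. The scene view alone put the handle about 2 cm off the tray's centre. At release, the arm's own position put it within about 2 mm. Both are inside the 45 mm limit.

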